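# Clear the bench press bed and refit its work plate

### The job

Two nylon offcuts have been left on the bed of the bench press: clear both into the grey scrap bin. Then put the dark work plate from its plywood rest back on the bed, lowered (not dropped) over the two locating pins so that it lies flat and fully home, and let go of it. Do not bump the press head above the bed, and leave the cap holder, the foam tray and the carton where they are.

Things in the scene. Friction and masses are not known exactly. Their poses are not given: they have to be found in the camera images.
- press: blue bench press, fixed; origin on the bench under the centre of its bed. The bed is a flat-topped block 200 (x) x 240 (y) mm, 60 mm high. x points away from the robot. Its column (56 mm across, 90 mm collar at the foot) stands at y = +200 mm; the bed's other three sides are open.
- bed (a point): centre of the bed's top face (60 mm above the bench), axes as the press. Two steel locating pins 10 mm across, 12 mm high with tapered tips, stand on the bed at x = +82 and x = -82 mm from this point.
- head: head of the press, a blue beam over the bed: 80 mm wide in x (+-40 mm about the bed's centre line), from y = -110 to y = +240 mm in press axes, underside 230 mm above the bed, 100 mm tall. A ram 22 mm across hangs 45 mm below it over the bed's centre. Origin: on the underside, straight above the bed's centre. Reach under it with the tool leaning back 35 to 45 degrees.
- plate: dark work plate 190 (x) x 120 (y) x 8 mm, starting flat on the plywood rest, with two through holes 15 mm across at x = +82 and x = -82 mm, and an aluminium block 60 (x) x 30 (y) x 40 mm standing on its middle (top 48 mm above the underside), which serves as the grip. Origin: centre of its underside. 0.35 kg; may be fitted either way round.
- offcut_step: white nylon offcut, a stepped bar 84 (x) x 34 (y) mm, 30 mm high from its -x end to x = +14 mm and 18 mm high beyond. Origin: its centre at mid height of the 30 mm.
- offcut_ell: white nylon offcut, L-shaped: a bar 90 (x) x 28 (y) x 30 mm high, with a foot 24 (x) x 20 (y) x 30 mm sticking out of its +y side at x = +21 to +45 mm. Origin: the centre of the bar.
- rest: plywood rest block 160 (x) x 100 (y) x 50 mm, fixed on the bench, on which the plate lies at first. Origin: centre of its underside.
- bin: grey open scrap bin, fixed, 220 (x) x 180 (y) mm outside, 80 mm high, walls 5 mm. Origin: centre of its underside.
- holder: small nylon assembly holder with a steel-topped cap on it, round, 48 mm across and 44 mm tall, standing on the bench between the robot and the work; bystander. Origin: centre of its underside.
- tray: white foam tray of caps, 120 (x) x 260 (y) x 35 mm, beyond the work; bystander. Origin: centre of its underside.
- carton: plain white carton, 120 (x) x 140 (y) x 75 mm, beyond the work; bystander. Origin: centre of its underside.

How it is judged:
By the outcome, as a careful person would: the job done as asked, in the order asked, and still so for the second after the job is handed in, with the robot touching nothing.
It also fails if it takes over 72 s, if anything falls off the work surface, if the arm or the gripper's body presses on something with over 40 N, if the wrist force passes 120 N, or if a joint passes its speed limit or range.

### The arm

A 7-joint arm with a two-finger parallel gripper is mounted at the origin on the work surface. World frame = base frame: x ahead of the robot, y to its left, z up, the work surface at z = 0. Lengths are in m, angles in degrees, forces in N, time in s.
With the tool pointing down it reaches from about 0.425 to 0.875 m from the base axis. Payload 8.4 kg.
Tool frame: the origin (TCP) lies midway between the tips of the shut fingers; the grasp point (between the pads) lies 19 mm behind it; z points along the fingers, y is the line along which they close (so a half turn about z gives the same grasp; the last joint's range is limited). The gripper opens to 85 mm and grips with 20 to 120 N. Pads are 22 mm wide; open, the fingers measure 114 mm over their backs; the gripper's body (76 mm by 85 mm) begins 54 mm behind the grasp point. The pads swing forward as they close: fully open they stand 13 mm farther back than shut.
Start: joints at [-77.132, 19.091, 2.286, 83.961, -0.768, 76.965, -3.352], TCP at [0.207, 0.616, 0.231] pointing down, gripper open.
Joint ranges: [-147.57, 147.57], [-21.85, 119.76], [-74.77, 79.35], [14.55, 137.4], [-85.83, 265.84], [4.83, 119.75], [-152.11, 152.11]. Speed limits (degrees/s): [127.2, 127.2, 159.86, 159.86, 180, 180, 180].

### API

Orientations are given as [roll, pitch, yaw] about the fixed x, y, z axes, in that order (R = Rz(yaw) Ry(pitch) Rx(roll)).
In Python, from station import ctrl gives the robot as it stands. The module is installed in compiled form; this text tells all that it offers.
- The arm moves only by the tool apply_moves, never from a script. Its argument "targets" is a list of rows, each an object of numbers: "dx", "dy", "dz": the shift along the tool's x, y, z in cm; "rx", "ry", "rz": the turn, a rotation vector about the tool's x, y, z in degrees; "grip": the closure, from -1 (fully open) to 1 (shut). In form: [{"dx": .., "dy": .., "dz": .., "rx": .., "ry": .., "rz": .., "grip": ..}, ...]. A call has 1 to 12 rows; each row is the pose to reach, as a shift and turn from the pose commanded when the call began, along the tool's axes at that moment; what a row does not reach only later rows make up. A row lasts 1/8 s, in which the tool goes at most 62.5 mm and 10.7 degrees, less where a joint would pass 70% of its speed; a pose out of reach is approached as far as the arm can. A call with a gripper value outside its range is refused whole. The fingers move at their own pace and stop on an object; the grip force is fixed at half the most. Time passes only in rows, so rows that repeat a pose let the fingers close. It gives the time, the measured TCP pose, the force, the opening and the grip force at its end, in the units of the state.
- ctrl.read_state(): the state, without advancing time (a new reading comes with each control period).
- ctrl.grab_frame(name): name is "scene" or "top"; returns (picture, depth): 420x560x3 uint8, red, green, blue; 420x560 float32, m along the optical axis (not along the pixel's ray), 0 where there is no reading.
- ctrl.camera_model(name): a dict with "mtx" (3x3 intrinsics, pixels), "pose" (4x4, takes a point from camera to world coordinates). Camera axes: x right, y down, z forward; pixel columns grow to the right and rows downward; lengths in m; the calibration is good to about 2 mm. A picture is of the moment at which its call begins. camera_model takes no time and is no camera call.
- ctrl.close_job(): hands the job in; it is judged then, once.
The state is a dict: "time": time; "joints": joint angles; "joint_velocities": joint speeds; "joint_efforts": joint torques, N m; "position": TCP position; "orientation": TCP orientation; "wrist_force": force on the tool from outside, world axes, zero at the start; "moment": the same for the moment, N m; "gripper_width": opening from 0.0 (shut) to 1.0 (fully open); "finger_force": force on a finger pad.
Only numpy, scipy, OpenCV 4.12 (cv2) and the standard library are available. Lean on these libraries where they do the work, as an engineer would, in place of code of your own. Each camera call takes 0.05 s, during which the arm holds its last target. There are 200 camera calls.

## Working session

There is one attempt and no reset: what is moved stays moved. The work goes in short steps, Python scripts to look and compute and a tool call to move; the robot and the scene stay as the last step left them, time stands still between calls to the robot, and variables do not carry over. Pictures are saved under pics/ and viewed, at most 10 in all, crops included, and the job is handed in when it is done.

Besides the shell and the picture viewer there is one more tool, called after "Emit:" as a command line: name --argument value ..., lists and objects as JSON in quotes. apply_moves: Moves the arm, as the interface text tells. Its arguments: {"type":"object","properties":{"targets":{"type":"array"}},"required":["targets"]}

```bash
mkdir -p pics; ls; python3 - <<'E'
from station import ctrl
import cv2,numpy as np
for n in ("top","scene"):
    p,d=ctrl.grab_frame(n); cv2.imwrite(f"pics/{n}0.png",p[:,:,::-1]); np.save(f"{n}0.npy",d)
    m=ctrl.camera_model(n); print(np.round(m["mtx"],1).tolist(),np.round(m["pose"],3).tolist())
print(ctrl.read_state())
E
```

```text
pics
[[463.5, 0.0, 277.2], [0.0, 463.5, 206.4], [0.0, 0.0, 1.0]] [[-0.014, -0.992, 0.122, 0.464], [-0.999, 0.018, 0.028, -0.063], [-0.03, -0.121, -0.992, 1.315], [0.0, 0.0, 0.0, 1.0]]
[[532.5, 0.0, 274.6], [0.0, 532.5, 211.2], [0.0, 0.0, 1.0]] [[-0.475, 0.75, -0.46, 1.137], [0.88, 0.405, -0.249, 0.271], [-0.001, -0.523, -0.852, 1.194], [0.0, 0.0, 0.0, 1.0]]
{'time': 0.1, 'joints': array([-77.13076497,  19.12910323,   2.28499309,  84.00683038,
        -0.76652903,  76.96468018,  -3.35222414]), 'joint_velocities': array([-0.08917401, -0.08871382, -0.06676394, -0.10360686, -0.02823417,
        0.04405605,  0.02584972]), 'joint_efforts': array([ 3.49702212e-03, -6.60006452e+01,  1.36968199e+00, -4.06488490e+01,
        1.70064729e-02,  8.64827656e-03,  2.61172545e-05]), 'position': array([0.20672161, 0.61581463, 0.23048743]), 'orientation': array([-1.79914901e+02,  7.08142645e-03,  1.61445586e+02]), 'wrist_force': array([-0.0921463 , -0.4805322 , -0.71084082]), 'moment': array([-0.01513556, -0.02392352, -0.00143974]), 'finger_force': 0.0, 'gripper_width': 1.0000288795617367}
```

View pics/top0.png

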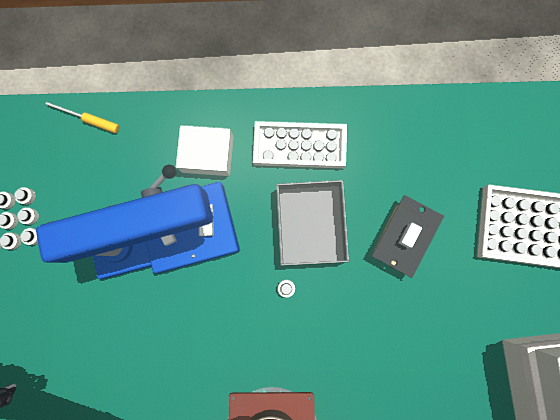

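View pics/scene0.png

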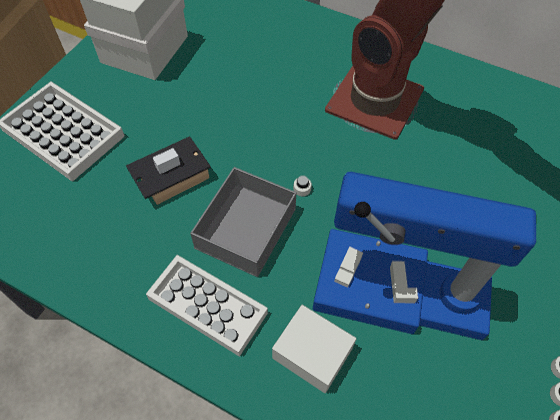

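The top view shows the press bed at about (195,228), the bin at (312,223), the plate at (405,237) and the holder at (286,289). In the scene view the step offcut is at (348,266) and the ell at (402,281). Next I'll enlarge both crops.

```bash
cat > h.py <<'E'
import numpy as np,cv2
from station import ctrl
from scipy.spatial.transform import Rotation as R
def px(n,u,v,z):
    "intersect pixel ray with plane z"
    m=ctrl.camera_model(n);K=m["mtx"];P=m["pose"]
    r=P[:3,:3]@np.linalg.solve(K,[u,v,1.]);return P[:3,3]+r*(z-P[2,3])/r[2]
def proj(n,p):
    m=ctrl.camera_model(n);P=m["pose"];c=P[:3,:3].T@(np.asarray(p)-P[:3,3]);q=m["mtx"]@c;return q[:2]/q[2]
def cloud(n,d):
    m=ctrl.camera_model(n);K=m["mtx"];P=m["pose"];v,u=np.mgrid[:420,:560]
    c=np.stack([(u-K[0,2])/K[0,0]*d,(v-K[1,2])/K[1,1]*d,d],-1);w=c@P[:3,:3].T+P[:3,3];w[d==0]=np.nan;return w
def crop(im,u0,v0,u1,v1,s):
    c=cv2.resize(im[v0:v1,u0:u1],None,fx=s,fy=s,interpolation=cv2.INTER_CUBIC)
    for u in range(-(-u0//10)*10,u1,10): cv2.putText(c,str(u),(int((u-u0+.5)*s)-8,8),0,.3,(0,255,255),1);cv2.line(c,(int((u-u0+.5)*s),10),(int((u-u0+.5)*s),16),(0,255,255),1)
    for v in range(-(-v0//10)*10,v1,10): cv2.putText(c,str(v),(0,int((v-v0+.5)*s)+3),0,.3,(0,255,255),1);cv2.line(c,(20,int((v-v0+.5)*s)),(26,int((v-v0+.5)*s)),(0,255,255),1)
    return c
def tool(): 
    s=ctrl.read_state();return s["position"],R.from_euler("xyz",s["orientation"],degrees=True)
E
python3 - <<'E'
from h import *
t=cv2.imread("pics/top0.png");s=cv2.imread("pics/scene0.png")
A=crop(s,310,220,440,340,5);cv2.imwrite("pics/c1.png",A)
B=crop(t,140,170,250,280,3.6);C=crop(t,360,190,450,285,4.1)
h=max(B.shape[0],C.shape[0]);f=lambda I:cv2.copyMakeBorder(I,0,h-I.shape[0],0,0,0)
D=np.hstack([f(B),f(C)]);print(A.shape,D.shape);cv2.imwrite("pics/c2.png",D)
E
```

```text
(600, 650, 3) (396, 765, 3)
```

View pics/c1.png

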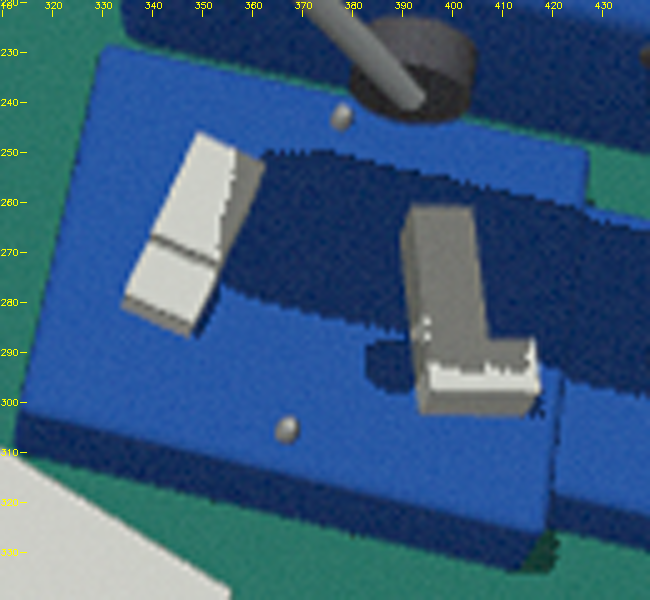

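View pics/c2.png

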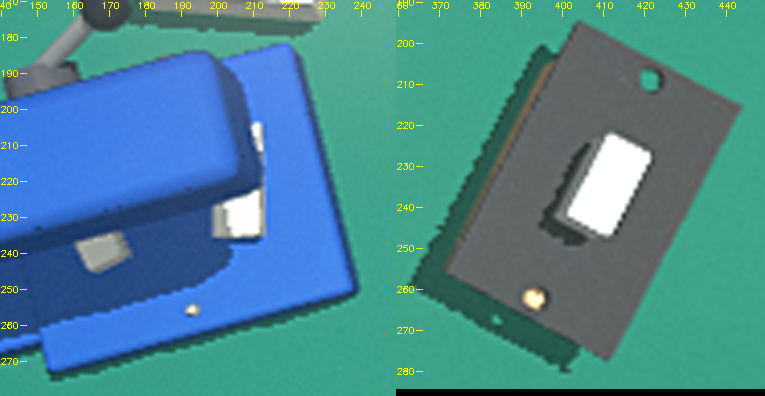

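The crops give these pixel positions:
- **Pins (scene view):** (378,243) and (367,305).
- **Offcuts (scene view):** the step runs from (350,247) to (340,284), with its low end toward +x. The ell bar runs from (398,262) to (402,295), with its foot at (417,296).
- **Plate (top view):** holes at (422,209) and (393,262), block top centre at (411,234).

Now I'll measure using depth.

```bash
python3 - <<'E'
from h import *
W=cloud("scene",np.load("scene0.npy"));T=cloud("top",np.load("top0.npy"))
np.set_printoptions(precision=4,suppress=True)
cs=[px("scene",u,v,.06) for u,v in [(330.5,229),(315,303),(427.5,249)]];print("bed corners",cs)
ct=[px("top",u,v,.06) for u,v in [(221,182),(239,251),(152.5,273)]];print("bed corners top",ct)
print("pins",px("scene",378.2,243.3,.068),px("scene",367.3,305.5,.068),"top near",px("top",193,255.8,.070))
print("plate holes",px("top",421.8,209,.056),px("top",393,262,.056),"corners",[px("top",*q,.058) for q in [(404.5,195),(444,216),(411,277.5),(371.5,256)]])
print("block",px("top",411.2,234.3,.098))
def rect(P,lo,hi,box,n):
    u0,v0,u1,v1=box;Q=P[v0:v1,u0:u1].reshape(-1,3);Q=Q[(Q[:,2]>lo)&(Q[:,2]<hi)]
    r=cv2.minAreaRect((Q[:,:2]*1000).astype(np.float32));print(n,len(Q),Q[:,2].mean(),r)
    return Q
rect(W,.082,.1,(330,240,366,290),"stepHi");rect(W,.073,.082,(330,240,366,290),"stepLo");rect(W,.073,.1,(330,240,366,290),"stepall")
Q=rect(W,.082,.1,(385,255,420,305),"ell")
rect(T,.085,.11,(390,210,430,255),"block");rect(T,.05,.066,(365,190,450,285),"plate")
rect(T,.06,.1,(265,170,355,275),"binrim");rect(T,.03,.06,(270,275,300,302),"holder");rect(T,.02,.05,(245,115,350,172),"tray");rect(T,.06,.09,(165,115,240,180),"carton")
rect(T,.25,.5,(30,175,225,270),"head");rect(W,.2,.5,(325,165,545,270),"headS")
# ell corners
for q in [(392.5,261),(404,261),(406.5,287.5),(416.5,287.5),(417.5,297.5),(394,297.5)]: print(px("scene",*q,.09))
E
```

```text
bed corners [array([0.5049, 0.0845, 0.06  ]), array([0.6957, 0.1358, 0.06  ]), array([0.4445, 0.3123, 0.06  ])]
bed corners top [array([0.688 , 0.1265, 0.06  ]), array([0.4979, 0.0776, 0.06  ]), array([0.4422, 0.3122, 0.06  ])]
pins [0.4908 0.203  0.068 ] [0.6485 0.2423 0.068 ] top near [0.4866 0.2004 0.07  ]
plate holes [ 0.6038 -0.4191  0.056 ] [ 0.4624 -0.3353  0.056 ] corners [array([ 0.6427, -0.374 ,  0.058 ]), array([ 0.5835, -0.4769,  0.058 ]), array([ 0.4208, -0.3806,  0.058 ]), array([ 0.4792, -0.2784,  0.058 ])]
block [ 0.5333 -0.3765  0.098 ]
stepHi 345 0.08877402510504655 ((579.4650268554688, 165.67562866210938), (73.7475357055664, 34.604515075683594), 1.6967413425445557)
stepLo 198 0.07723345372430464 ((592.0655517578125, 166.21104431152344), (73.54962921142578, 34.368656158447266), 1.780367374420166)
stepall 543 0.08456586095516276 ((585.716064453125, 165.9027862548828), (86.25574493408203, 34.61121368408203), 1.7634831666946411)
ell 593 0.08851449782944304 ((560.0670776367188, 291.8166198730469), (91.77217102050781, 49.17824172973633), 27.5531063079834)
block 290 0.096
[... 493 characters left out ...]
42773), 25.52220344543457)
tray 2326 0.028676824242913724 ((799.4566040039062, -93.34207153320312), (260.3206787109375, 123.15390014648438), 86.94232940673828)
carton 2206 0.07373021137471028 ((781.7113647460938, 174.17279052734375), (141.12364196777344, 122.62014770507812), 85.18057250976562)
head 7736 0.38174359108569217 ((564.3695068359375, 285.57366943359375), (108.94801330566406, 347.88763427734375), 14.121505737304688)
headS 12147 0.36884717653508114 ((573.4127197265625, 289.1251220703125), (119.03936767578125, 347.1947021484375), 13.952725410461426)
[0.5306 0.2511 0.09  ]
[0.518  0.2743 0.09  ]
[0.5771 0.3031 0.09  ]
[0.5665 0.3228 0.09  ]
[0.588  0.3332 0.09  ]
[0.6127 0.2874 0.09  ]
```

```bash
cat >> h.py <<'E'
def ori(L,a,s=1):
    L,a=np.radians([L,a]);z=np.array([np.sin(L)*np.cos(a),np.sin(L)*np.sin(a),-np.cos(L)]);y=s*np.array([-np.sin(a),np.cos(a),0])
    return R.from_matrix(np.stack([np.cross(y,z),y,z],1))
def tcp(g,L,a): return np.array(g)+.019*ori(L,a).as_matrix()[:,2]
def rows(*wps,start=None):
    "wps: (xyz, L, a): print shift (cm) and turn (deg) from the present pose"
    p,q=start or tool()
    for x,L,a in wps:
        d=q.inv().apply(np.asarray(x)-p)*100;r=(q.inv()*ori(L,a)).as_rotvec(degrees=True);print("d",np.round(d,2),"r",np.round(r,1))
E
python3 - <<'E'
from h import *
g=tcp((.575,.163,.085),40,2);z=ori(40,2).as_matrix()[:,2];print(g)
rows(((.30,.45,.30),20,40),((.42,.16,.25),40,2),(g-.16*z,40,2),(g,40,2))
E
```

```text
[0.58720552 0.16342623 0.07044516]
d [-14.12 -12.76  -6.93] r [-10.3 -18.3 -57.9]
d [-34.72 -36.43  -1.89] r [ -7.3 -39.6 -19.7]
d [-40.84 -34.39   3.8 ] r [ -7.3 -39.6 -19.7]
d [-50.46 -30.76  16.06] r [ -7.3 -39.6 -19.7]
```

Emit:
apply_moves --targets '[{"dx": -5, "dy": -4.5, "dz": -3.5, "rx": -1.5, "ry": -8, "rz": -4, "grip": -1}, {"dx": -10, "dy": -9, "dz": -6, "rx": -3, "ry": -16, "rz": -8, "grip": -1}, {"dx": -14, "dy": -13, "dz": -7, "rx": -4.4, "ry": -24, "rz": -12, "grip": -1}, {"dx": -18, "dy": -17, "dz": -6, "rx": -5.8, "ry": -32, "rz": -16, "grip": -1}, {"dx": -22, "dy": -21.5, "dz": -5, "rx": -7.3, "ry": -39.6, "rz": -19.7, "grip": -1}, {"dx": -26, "dy": -26, "dz": -4, "rx": -7.3, "ry": -39.6, "rz": -19.7, "grip": -1}, {"dx": -30, "dy": -31, "dz": -3, "rx": -7.3, "ry": -39.6, "rz": -19.7, "grip": -1}, {"dx": -34.7, "dy": -36.4, "dz": -2, "rx": -7.3, "ry": -39.6, "rz": -19.7, "grip": -1}, {"dx": -34.7, "dy": -36.4, "dz": -2, "rx": -7.3, "ry": -39.6, "rz": -19.7, "grip": -1}, {"dx": -34.7, "dy": -36.4, "dz": -2, "rx": -7.3, "ry": -39.6, "rz": -19.7, "grip": -1}]'

```text
time: 1.35
position: [0.4091, 0.2319, 0.2379]
orientation: [-178.1, 39.1, -176.8]
wrist_force: [-0.3, -0.2, 1.1]
gripper_width: 0.996
finger_force: 0.0
```

```bash
python3 - <<'E'
from h import *
s=ctrl.read_state();print(s["position"],s["orientation"],s["joints"],s["time"])
g=tcp((.575,.163,.085),40,2);z=ori(40,2).as_matrix()[:,2]
rows((g-.16*z,40,2),(g-.05*z,40,2),(g,40,2))
E
```

```text
[0.40908313 0.23193712 0.23789403] [-178.14186337   39.14267184 -176.8358678 ] [-33.07453488 -21.66125188 -21.65785631 131.90580107  31.76437326
  48.6125772   20.35916028] 1.35
d [-2.69 -7.35  8.22] r [-1.1 -0.8  0.9]
d [-2.86 -7.14 19.22] r [-1.1 -0.8  0.9]
d [-2.93 -7.04 24.22] r [-1.1 -0.8  0.9]
```

Emit:
apply_moves --targets '[{"dx": -1, "dy": -4, "dz": 4, "grip": -1}, {"dx": -2.7, "dy": -7.35, "dz": 8.2, "rx": -1.1, "ry": -0.8, "rz": 0.9, "grip": -1}, {"dx": -2.7, "dy": -7.35, "dz": 8.2, "rx": -1.1, "ry": -0.8, "rz": 0.9, "grip": -1}, {"dx": -2.7, "dy": -7.35, "dz": 8.2, "rx": -1.1, "ry": -0.8, "rz": 0.9, "grip": -1}]'

```text
schema error: expected keys dx, dy, dz, rx, ry, rz, grip
```

```bash
python3 - <<'E'
from h import *
s=ctrl.read_state();print(s["position"],s["orientation"],s["joints"],s["time"])
g=tcp((.575,.163,.085),40,2);z=ori(40,2).as_matrix()[:,2]
rows((g-.16*z,40,2),(g-.05*z,40,2),(g,40,2))
p,_=ctrl.grab_frame("scene");cv2.imwrite("pics/s2.png",p[:,:,::-1])
E
```

```text
[0.40908313 0.23193712 0.23789403] [-178.14186337   39.14267184 -176.8358678 ] [-33.07453488 -21.66125188 -21.65785631 131.90580107  31.76437326
  48.6125772   20.35916028] 1.35
d [-2.69 -7.35  8.22] r [-1.1 -0.8  0.9]
d [-2.86 -7.14 19.22] r [-1.1 -0.8  0.9]
d [-2.93 -7.04 24.22] r [-1.1 -0.8  0.9]
```

View pics/s2.png

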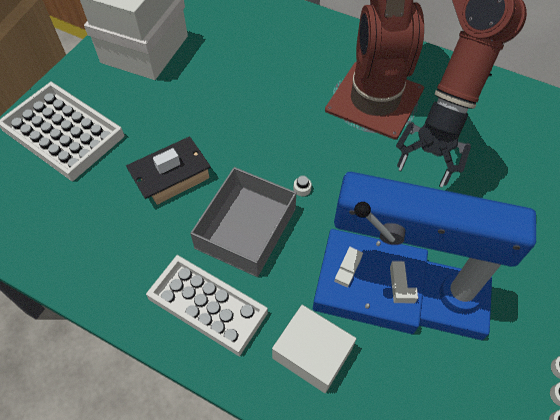

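The move was refused because every key has to be given, so nothing moved. The picture shows the gripper open at about (432,155), behind the head beam. I'll resend it with all the keys.

Emit:
apply_moves --targets '[{"dx": -1, "dy": -4, "dz": 3, "rx": 0, "ry": 0, "rz": 0, "grip": -1}, {"dx": -2.7, "dy": -7.3, "dz": 8.2, "rx": -1.1, "ry": -0.8, "rz": 0.9, "grip": -1}, {"dx": -2.7, "dy": -7.3, "dz": 8.2, "rx": -1.1, "ry": -0.8, "rz": 0.9, "grip": -1}, {"dx": -2.7, "dy": -7.3, "dz": 8.2, "rx": -1.1, "ry": -0.8, "rz": 0.9, "grip": -1}]'

```text
time: 1.9
position: [0.4838, 0.1609, 0.1931]
orientation: [-180.0, 39.9, -178.0]
wrist_force: [0.8, 0.7, 0.1]
gripper_width: 0.999
finger_force: 0.0
```

```bash
python3 - <<'E'
from h import *
s=ctrl.read_state();print(s["position"],s["orientation"],s["joints"],s["time"])
g=tcp((.575,.163,.085),40,2);z=ori(40,2).as_matrix()[:,2]
rows((g-.16*z,40,2),(g-.05*z,40,2),(g,40,2))
E
```

```text
[0.48377424 0.16091057 0.19312029] [-179.96314801   39.88693504 -178.01530003] [-32.01562547 -17.92377287  -6.73725193 136.30984078  38.77959395
  34.36147441  25.66891952] 1.9
d [-0.04 -0.11  0.05] r [-0.  -0.1 -0. ]
d [-0.06 -0.1  11.05] r [-0.  -0.1 -0. ]
d [-0.07 -0.1  16.05] r [-0.  -0.1 -0. ]
```

Emit:
apply_moves --targets '[{"dx": 0, "dy": -0.1, "dz": 5, "rx": 0, "ry": 0, "rz": 0, "grip": -1}, {"dx": 0, "dy": -0.1, "dz": 10, "rx": 0, "ry": 0, "rz": 0, "grip": -1}, {"dx": 0, "dy": -0.1, "dz": 13, "rx": 0, "ry": 0, "rz": 0, "grip": -1}, {"dx": 0, "dy": -0.1, "dz": 15, "rx": 0, "ry": 0, "rz": 0, "grip": -1}, {"dx": 0, "dy": -0.1, "dz": 16, "rx": 0, "ry": 0, "rz": 0, "grip": -1}, {"dx": 0, "dy": -0.1, "dz": 16, "rx": 0, "ry": 0, "rz": 0, "grip": -1}, {"dx": 0, "dy": -0.1, "dz": 16, "rx": 0, "ry": 0, "rz": 0, "grip": 1}, {"dx": 0, "dy": -0.1, "dz": 16, "rx": 0, "ry": 0, "rz": 0, "grip": 1}, {"dx": 0, "dy": -0.1, "dz": 16, "rx": 0, "ry": 0, "rz": 0, "grip": 1}, {"dx": 0, "dy": -0.1, "dz": 16, "rx": 0, "ry": 0, "rz": 0, "grip": 1}, {"dx": 0, "dy": -0.1, "dz": 16, "rx": 0, "ry": 0, "rz": 0, "grip": 1}]'

```text
time: 3.28
position: [0.587, 0.1637, 0.0715]
orientation: [180.0, 40.0, -178.0]
wrist_force: [-5.0, -0.3, 7.4]
gripper_width: 0.389
finger_force: 61.2
```

```bash
python3 - <<'E'
from h import *
s=ctrl.read_state();print(s["position"],s["orientation"],s["joints"],s["time"])
z=ori(40,2).as_matrix()[:,2]
p=s["position"]
rows((p-.15*z,40,2),((.50,.05,.22),40,0),((.54,-.10,.22),40,0),((.575,-.11,.085),40,0))
E
```

```text
[0.58703587 0.16368214 0.07145642] [ 179.97694067   40.00228591 -178.01746811] [-24.40883308   6.87967859  -6.07102045 132.38531033  77.57298844
  18.85471232  -8.97915111] 3.275
d [ -0.   0. -15.] r [ 0.  0. -0.]
d [ -2.58 -11.05 -17.23] r [1.3 0.  1.5]
d [ -5.25 -26.18 -15.  ] r [1.3 0.  1.5]
d [  0.78 -27.31  -2.43] r [1.3 0.  1.5]
```

Emit:
apply_moves --targets '[{"dx": 0, "dy": 0, "dz": -4, "rx": 0, "ry": 0, "rz": 0, "grip": 1}, {"dx": 0, "dy": 0, "dz": -9, "rx": 0, "ry": 0, "rz": 0, "grip": 1}, {"dx": -0.5, "dy": -2, "dz": -14, "rx": 0, "ry": 0, "rz": 0, "grip": 1}, {"dx": -2, "dy": -7, "dz": -16, "rx": 0, "ry": 0, "rz": 0, "grip": 1}, {"dx": -3, "dy": -13, "dz": -16, "rx": 1.3, "ry": 0, "rz": 1.5, "grip": 1}, {"dx": -4, "dy": -19, "dz": -15.5, "rx": 1.3, "ry": 0, "rz": 1.5, "grip": 1}, {"dx": -5, "dy": -25, "dz": -15, "rx": 1.3, "ry": 0, "rz": 1.5, "grip": 1}, {"dx": -5, "dy": -30, "dz": -14, "rx": 1.3, "ry": 0, "rz": 1.5, "grip": 1}, {"dx": -3, "dy": -31, "dz": -9, "rx": 1.3, "ry": 0, "rz": 1.5, "grip": 1}, {"dx": -1, "dy": -31, "dz": -5, "rx": 1.3, "ry": 0, "rz": 1.5, "grip": 1}, {"dx": 0.8, "dy": -31, "dz": -2.5, "rx": 1.3, "ry": 0, "rz": 1.5, "grip": 1}, {"dx": 0.8, "dy": -31, "dz": -2.5, "rx": 1.3, "ry": 0, "rz": 1.5, "grip": 1}]'

```text
time: 4.78
position: [0.569, -0.1429, 0.0931]
orientation: [179.9, 39.8, 180.0]
wrist_force: [0.6, 0.3, -1.6]
gripper_width: 0.388
finger_force: 60.3
```

```bash
python3 - <<'E'
from h import *
s=ctrl.read_state();print(s["position"],s["orientation"],s["joints"],s["time"],s["gripper_width"])
rows(((.575,-.145,.085),40,0),((.575,-.145,.06),40,0))
E
```

```text
[ 0.56902027 -0.14290592  0.09311238] [179.93746477  39.80101297 179.96588242] [-61.4385923   -5.87164254  78.3920269  136.6941169  -44.15636933
   8.98315464 150.51450306] 4.775 0.38815951830482376
d [ 0.06 -0.21  1.01] r [ 0.  -0.2 -0. ]
d [ 1.66 -0.21  2.93] r [ 0.  -0.2 -0. ]
```

Emit:
apply_moves --targets '[{"dx": 0.1, "dy": -0.2, "dz": 0.5, "rx": 0, "ry": 6, "rz": 0, "grip": 1}, {"dx": 0.4, "dy": -0.2, "dz": 1, "rx": 0, "ry": 13, "rz": 0, "grip": 1}, {"dx": 0.8, "dy": -0.2, "dz": 1.5, "rx": 0, "ry": 20, "rz": 0, "grip": 1}, {"dx": 1.0, "dy": -0.2, "dz": 1.7, "rx": 0, "ry": 20, "rz": 0, "grip": 1}, {"dx": 1.0, "dy": -0.2, "dz": 1.7, "rx": 0, "ry": 20, "rz": 0, "grip": 1}]'

```text
time: 5.4
position: [0.5718, -0.1458, 0.0741]
orientation: [179.9, 19.9, 179.9]
wrist_force: [0.8, -0.6, -1.6]
gripper_width: 0.385
finger_force: 60.3
```

```bash
python3 - <<'E'
from h import *
s=ctrl.read_state();print(s["position"],s["orientation"],s["joints"],s["time"],s["gripper_width"],s["wrist_force"])
E
```

```text
[ 0.57182085 -0.14582916  0.07408879] [179.93579268  19.92214042 179.9032103 ] [-49.84642061  21.34729081  72.74044518 121.80876756 -44.10887858
  39.79257081 139.99472592] 5.4 0.38500648192637515 [ 0.75096855 -0.64148718 -1.62817655]
```

Emit:
apply_moves --targets '[{"dx": 0, "dy": 0, "dz": 0, "rx": 0, "ry": 0, "rz": 0, "grip": -0.3}, {"dx": 0, "dy": 0, "dz": 0, "rx": 0, "ry": 0, "rz": 0, "grip": -0.3}, {"dx": 0, "dy": 0, "dz": 0, "rx": 0, "ry": 0, "rz": 0, "grip": -0.3}, {"dx": 0, "dy": 0, "dz": 0, "rx": 0, "ry": 0, "rz": 0, "grip": -0.3}, {"dx": 0, "dy": 0, "dz": -4, "rx": 0, "ry": 0, "rz": 0, "grip": -0.3}, {"dx": 0, "dy": 0, "dz": -10, "rx": 0, "ry": 6, "rz": 0, "grip": -0.3}, {"dx": 0, "dy": 0, "dz": -16, "rx": 0, "ry": 13, "rz": 0, "grip": -0.3}, {"dx": 0, "dy": 0, "dz": -20, "rx": 0, "ry": 20, "rz": 0, "grip": -0.3}, {"dx": 0, "dy": 0, "dz": -20, "rx": 0, "ry": 20, "rz": 0, "grip": -0.3}, {"dx": 0, "dy": 0, "dz": -20, "rx": 0, "ry": 20, "rz": 0, "grip": -0.3}]'

```text
time: 6.65
position: [0.5051, -0.1457, 0.2625]
orientation: [179.9, -0.1, 180.0]
wrist_force: [-0.1, -0.1, -0.4]
gripper_width: 0.649
finger_force: 0.0
```

```bash
python3 - <<'E'
from h import *
s=ctrl.read_state();print(s["position"],s["orientation"],s["joints"],s["joint_velocities"],s["time"],s["gripper_width"])
p,d=ctrl.grab_frame("scene");cv2.imwrite("pics/s3.png",p[:,:,::-1])
E
```

```text
[ 0.50507931 -0.14569719  0.26250699] [ 1.79926134e+02 -6.35888400e-02  1.79980330e+02] [-59.17077205   7.10952144  77.36312011 100.86947563  -7.15070195
  77.74464605 109.61352598] [-0.00418928  0.6050803  -0.2078253   2.37240394 -1.11566353 -0.73893643
  0.84832207] 6.65 0.649436075553616
```

View pics/s3.png

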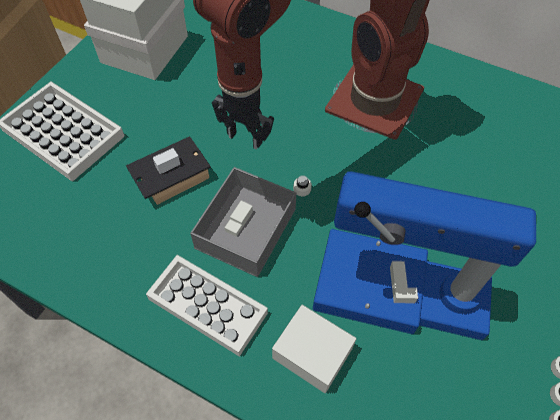

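```bash
python3 - <<'E'
from h import *
g=tcp((.551,.275,.085),40,26);z=ori(40,26).as_matrix()[:,2];print(g)
rows(((.48,.03,.28),0,10),((.45,.225,.28),0,26),(g-.16*z,40,26))
E
```

```text
[0.56197694 0.28035381 0.07044516]
d [ 2.46 17.53 -1.79] r [  0.1  -0.1 -10. ]
d [ 5.46 37.03 -1.75] r [  0.1  -0.1 -26. ]
d [ 3.49 38.04  6.95] r [ -8.9 -39.4 -25. ]
```

Emit:
apply_moves --targets '[{"dx": 0.5, "dy": 5, "dz": -1, "rx": 0, "ry": 0, "rz": -3, "grip": -1}, {"dx": 1, "dy": 11, "dz": -1.8, "rx": 0, "ry": 0, "rz": -6, "grip": -1}, {"dx": 2, "dy": 17, "dz": -1.8, "rx": 0, "ry": 0, "rz": -10, "grip": -1}, {"dx": 3, "dy": 23, "dz": -1.8, "rx": 0, "ry": 0, "rz": -15, "grip": -1}, {"dx": 4, "dy": 29, "dz": -1.8, "rx": 0, "ry": 0, "rz": -20, "grip": -1}, {"dx": 5, "dy": 34, "dz": -1.8, "rx": 0, "ry": 0, "rz": -26, "grip": -1}, {"dx": 5.5, "dy": 37, "dz": -1.8, "rx": 0, "ry": 0, "rz": -26, "grip": -1}, {"dx": 5.5, "dy": 37, "dz": -1.8, "rx": 0, "ry": 0, "rz": -26, "grip": -1}, {"dx": 5.5, "dy": 37, "dz": -1.8, "rx": 0, "ry": 0, "rz": -26, "grip": -1}]'

```text
time: 7.82
position: [0.4503, 0.2231, 0.2807]
orientation: [179.9, -0.2, -154.2]
wrist_force: [0.0, -0.6, -0.4]
gripper_width: 0.997
finger_force: 0.0
```

```bash
python3 - <<'E'
from h import *
s=ctrl.read_state();print(s["position"],s["orientation"],s["joints"],s["time"],s["gripper_width"])
g=tcp((.551,.275,.085),40,26);z=ori(40,26).as_matrix()[:,2]
rows((g-.16*z,40,26))
E
```

```text
[0.45034054 0.22314793 0.28070565] [ 1.79917342e+02 -1.52184540e-01 -1.54177571e+02] [-84.77787313  -2.24221429  53.03360733 101.57835654   1.71992971
  79.91775229  83.75144065] 7.825 0.9971621430156018
d [-2.28  0.24  8.76] r [  0.  -40.2  -0.2]
```

Emit:
apply_moves --targets '[{"dx": -0.5, "dy": 0.1, "dz": 2, "rx": 0, "ry": -8, "rz": 0, "grip": -1}, {"dx": -1, "dy": 0.2, "dz": 4, "rx": 0, "ry": -16, "rz": 0, "grip": -1}, {"dx": -1.5, "dy": 0.2, "dz": 6, "rx": 0, "ry": -24, "rz": 0, "grip": -1}, {"dx": -2, "dy": 0.2, "dz": 8, "rx": 0, "ry": -32, "rz": 0, "grip": -1}, {"dx": -2.3, "dy": 0.2, "dz": 8.8, "rx": 0, "ry": -40, "rz": 0, "grip": -1}, {"dx": -2.3, "dy": 0.2, "dz": 8.8, "rx": 0, "ry": -40, "rz": 0, "grip": -1}, {"dx": -2.3, "dy": 0.2, "dz": 8.8, "rx": 0, "ry": -40, "rz": 0, "grip": -1}]'

```text
time: 8.7
position: [0.4702, 0.2349, 0.1932]
orientation: [179.8, 39.7, -154.3]
wrist_force: [-0.7, -1.4, 0.7]
gripper_width: 1.004
finger_force: 0.0
```

```bash
python3 - <<'E'
from h import *
s=ctrl.read_state();print(s["position"],s["orientation"],s["joints"],s["time"],s["gripper_width"])
g=tcp((.551,.275,.085),40,26);z=ori(40,26).as_matrix()[:,2]
rows((g-.16*z,40,26),(g,40,26))
E
```

```text
[0.47017516 0.23489317 0.19322931] [ 179.84045904   39.66074905 -154.29065168] [-58.90668621 -21.84675544  19.24389488 137.39736892  33.65252219
  27.78185164  52.21168527] 8.7 1.00427463789414
d [ 0.05  0.06 -0.01] r [-0.  -0.3 -0.2]
d [-0.05  0.07 15.99] r [-0.  -0.3 -0.2]
```

Emit:
apply_moves --targets '[{"dx": 0, "dy": 0.1, "dz": 5, "rx": 0, "ry": 0, "rz": 0, "grip": -1}, {"dx": 0, "dy": 0.1, "dz": 10, "rx": 0, "ry": 0, "rz": 0, "grip": -1}, {"dx": 0, "dy": 0.1, "dz": 13, "rx": 0, "ry": 0, "rz": 0, "grip": -1}, {"dx": 0, "dy": 0.1, "dz": 15, "rx": 0, "ry": 0, "rz": 0, "grip": -1}, {"dx": 0, "dy": 0.1, "dz": 16, "rx": 0, "ry": 0, "rz": 0, "grip": -1}, {"dx": 0, "dy": 0.1, "dz": 16, "rx": 0, "ry": 0, "rz": 0, "grip": -1}, {"dx": 0, "dy": 0.1, "dz": 16, "rx": 0, "ry": 0, "rz": 0, "grip": 1}, {"dx": 0, "dy": 0.1, "dz": 16, "rx": 0, "ry": 0, "rz": 0, "grip": 1}, {"dx": 0, "dy": 0.1, "dz": 16, "rx": 0, "ry": 0, "rz": 0, "grip": 1}, {"dx": 0, "dy": 0.1, "dz": 16, "rx": 0, "ry": 0, "rz": 0, "grip": 1}, {"dx": 0, "dy": 0.1, "dz": 16, "rx": 0, "ry": 0, "rz": 0, "grip": 1}]'

```text
time: 10.07
position: [0.5618, 0.2835, 0.0719]
orientation: [179.8, 39.9, -154.1]
wrist_force: [-2.8, -1.2, 5.1]
gripper_width: 0.314
finger_force: 59.9
```

```bash
python3 - <<'E'
from h import *
s=ctrl.read_state();print(s["position"],s["orientation"],s["joints"],s["time"],s["gripper_width"])
p=s["position"];z=ori(40,26).as_matrix()[:,2]
rows((p-.16*z,40,26),((.45,.20,.29),0,26),((.48,.03,.29),0,10),((.56,-.09,.26),0,0),((.56,-.09,.09),0,0))
E
```

```text
[0.56180726 0.28349138 0.07188103] [ 179.84365727   39.86499528 -154.06603795] [-32.65742139   7.62541989  -0.90129848 131.32875275  73.71178794
   5.01194868  10.56480824] 10.075 0.3144229030760438
d [  0.04   0.03 -16.  ] r [ 0.1 -0.1 -0.1]
d [ -3.46  -2.55 -25.53] r [ 0.1 39.9 -0. ]
d [  0.18 -19.14 -28.62] r [ 5.7 39.6 15.3]
d [  0.6  -33.44 -25.1 ] r [ 9.2 39.1 24.9]
d [ 11.5  -33.48 -12.06] r [ 9.2 39.1 24.9]
```

```bash
python3 - <<'E'
from h import *
p,q=tool();z=q.as_matrix()[:,2];a=p-.15*z;b=np.array((.46,.05,.28))
W=[(a+(b-a)*f,40*(1-f),26-16*f) for f in (.2,.4,.6,.8,1)]
rows((a,40,26),*W,((.52,-.04,.28),0,5),((.56,-.09,.26),0,0),((.56,-.09,.09),0,0))
E
```

```text
d [ -0.   0. -15.] r [ 0.1 -0.1 -0.1]
d [  0.31  -3.29 -17.69] r [2.  7.9 2.6]
d [  0.61  -6.59 -20.37] r [ 3.5 15.8  5.4]
d [  0.92  -9.88 -23.06] r [ 4.7 23.8  8.5]
d [  1.22 -13.17 -25.75] r [ 5.4 31.7 11.8]
d [  1.53 -16.47 -28.43] r [ 5.7 39.6 15.3]
d [  0.4  -27.19 -27.53] r [ 7.4 39.4 20.1]
d [  0.6  -33.44 -25.1 ] r [ 9.2 39.1 24.9]
d [ 11.5  -33.48 -12.06] r [ 9.2 39.1 24.9]
```

Emit:
apply_moves --targets '[{"dx": 0, "dy": 0, "dz": -4, "rx": 0, "ry": 0, "rz": 0, "grip": 1}, {"dx": 0, "dy": 0, "dz": -9, "rx": 0, "ry": 0, "rz": 0, "grip": 1}, {"dx": 0, "dy": 0, "dz": -14, "rx": 0, "ry": 0, "rz": 0, "grip": 1}, {"dx": 0.3, "dy": -3.3, "dz": -17.7, "rx": 2, "ry": 8, "rz": 2.6, "grip": 1}, {"dx": 0.6, "dy": -6.6, "dz": -20.4, "rx": 3.5, "ry": 16, "rz": 5.4, "grip": 1}, {"dx": 0.9, "dy": -9.9, "dz": -23, "rx": 4.7, "ry": 24, "rz": 8.5, "grip": 1}, {"dx": 1.2, "dy": -13.2, "dz": -25.7, "rx": 5.4, "ry": 32, "rz": 11.8, "grip": 1}, {"dx": 1.5, "dy": -16.5, "dz": -28.4, "rx": 5.7, "ry": 39.6, "rz": 15.3, "grip": 1}, {"dx": 1, "dy": -22, "dz": -28, "rx": 6.5, "ry": 39.5, "rz": 18, "grip": 1}, {"dx": 0.4, "dy": -27.2, "dz": -27.5, "rx": 7.4, "ry": 39.4, "rz": 20, "grip": 1}, {"dx": 0.6, "dy": -33.4, "dz": -25, "rx": 9.2, "ry": 39.1, "rz": 24.9, "grip": 1}, {"dx": 0.6, "dy": -33.4, "dz": -25, "rx": 9.2, "ry": 39.1, "rz": 24.9, "grip": 1}]'

```text
time: 11.58
position: [0.5605, -0.0936, 0.2563]
orientation: [-179.8, -0.2, 179.6]
wrist_force: [0.4, 1.4, -0.7]
gripper_width: 0.317
finger_force: 59.3
```

```bash
python3 - <<'E'
from h import *
s=ctrl.read_state();print(s["position"],s["orientation"],s["joints"],s["time"],s["gripper_width"])
rows(((.565,-.095,.27),0,0),((.565,-.095,.10),0,0))
E
```

```text
[ 0.56045703 -0.09364925  0.25629375] [-179.82625078   -0.21558107  179.6233205 ] [-12.57222552   8.93853736  19.74730386  94.23551605  -2.87965093
  77.55357858  97.2081617 ] 11.575 0.3167987560027387
d [-0.45 -0.14 -1.37] r [-0.2 -0.2 -0.4]
d [-0.51 -0.08 15.63] r [-0.2 -0.2 -0.4]
```

Emit:
apply_moves --targets '[{"dx": -0.4, "dy": 0, "dz": 5, "rx": 0, "ry": 0, "rz": 0, "grip": 1}, {"dx": -0.4, "dy": 0, "dz": 10, "rx": 0, "ry": 0, "rz": 0, "grip": 1}, {"dx": -0.4, "dy": 0, "dz": 14.5, "rx": 0, "ry": 0, "rz": 0, "grip": 1}, {"dx": -0.4, "dy": 0, "dz": 14.5, "rx": 0, "ry": 0, "rz": 0, "grip": 1}, {"dx": -0.4, "dy": 0, "dz": 14.5, "rx": 0, "ry": 0, "rz": 0, "grip": -0.2}, {"dx": -0.4, "dy": 0, "dz": 14.5, "rx": 0, "ry": 0, "rz": 0, "grip": -0.2}, {"dx": -0.4, "dy": 0, "dz": 14.5, "rx": 0, "ry": 0, "rz": 0, "grip": -0.2}, {"dx": -0.4, "dy": 0, "dz": 12, "rx": 0, "ry": 0, "rz": 0, "grip": -0.2}, {"dx": -0.4, "dy": 0, "dz": 6, "rx": 0, "ry": 0, "rz": 0, "grip": -0.2}, {"dx": -0.4, "dy": 0, "dz": 0, "rx": 0, "ry": 0, "rz": 0, "grip": -0.2}, {"dx": -0.4, "dy": 0, "dz": 0, "rx": 0, "ry": 0, "rz": 0, "grip": -0.2}]'

```text
time: 12.95
position: [0.5669, -0.0902, 0.2651]
orientation: [-179.9, 0.6, 180.0]
wrist_force: [1.0, -0.1, -0.4]
gripper_width: 0.601
finger_force: 0.0
```

```bash
python3 - <<'E'
from h import *
s=ctrl.read_state();print(s["position"],s["orientation"],s["joints"],s["time"],s["gripper_width"])
p,d=ctrl.grab_frame("scene");A=crop(p[:,:,::-1].copy(),130,130,330,280,4);cv2.imwrite("pics/s4.png",A)
E
```

```text
[ 0.56685181 -0.0902017   0.26512308] [-179.94779315    0.57197532  179.96841788] [-12.8406586    8.82277689  19.74547233  93.33144923  -3.05361529
  77.79893821  97.27318594] 12.95 0.6005679376027214
```

View pics/s4.png

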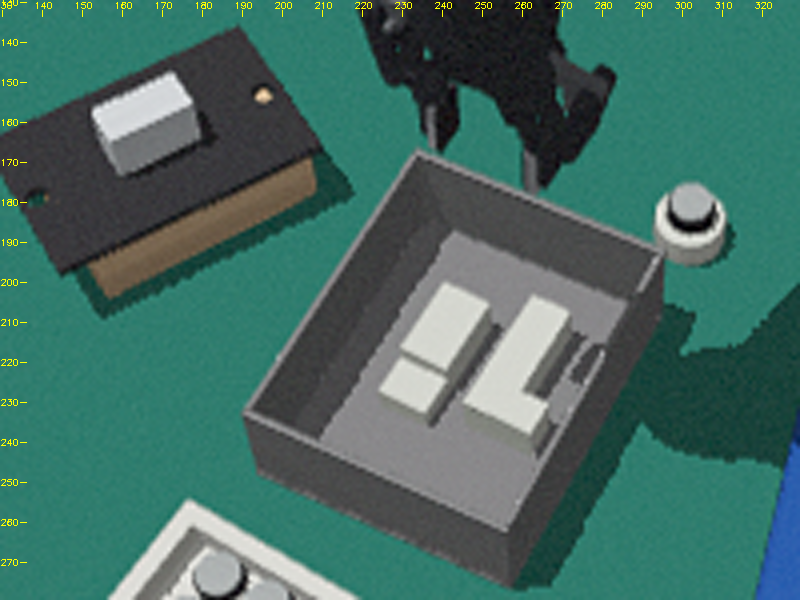

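```bash
python3 - <<'E'
from h import *
print("scene holes",px("scene",195.5,153.5,.056),px("scene",138.5,199.3,.056),"blk",[px("scene",*q,.098).round(4) for q in [(152.8,157.5),(172.8,147.8),(178.2,154.8),(158.2,164.6)]])
L,a=38,-30;x=np.array([np.cos(np.radians(a)),np.sin(np.radians(a)),0])
c=np.array([.5345,-.376,.085]);g=tcp(c-.008*x,L,a);z=ori(L,a).as_matrix()[:,2];print(g)
p0,_=tool();b=g-.14*z
W=[(p0+(b-p0)*f,L*f,a*f) for f in (.2,.4,.6,.8,1)]
rows(*W,(g,L,a))
E
```

```text
scene holes [ 0.46375322 -0.33469893  0.056     ] [ 0.65592592 -0.3827048   0.056     ] blk [array([ 0.5517, -0.4021,  0.098 ]), array([ 0.5009, -0.3745,  0.098 ]), array([ 0.5134, -0.3494,  0.098 ]), array([ 0.5638, -0.3768,  0.098 ])]
[ 0.53770219 -0.37784878  0.0700278 ]
d [ 2.06 -4.9   1.63] r [ 0.4 -7.3  6. ]
d [ 4.12 -9.79  3.25] r [  1.6 -14.8  11.9]
d [  6.18 -14.69   4.88] r [  3.6 -22.3  17.7]
d [  8.24 -19.59   6.51] r [  6.4 -29.6  23.4]
d [ 10.3  -24.48   8.13] r [ 10.  -36.8  28.8]
d [  2.89 -28.78  19.21] r [ 10.  -36.8  28.8]
```

Emit:
apply_moves --targets '[{"dx": 2, "dy": -5, "dz": 1.5, "rx": 0.4, "ry": -7.3, "rz": 6, "grip": -1}, {"dx": 4.1, "dy": -9.8, "dz": 3, "rx": 1.6, "ry": -14.8, "rz": 11.9, "grip": -1}, {"dx": 6.2, "dy": -14.7, "dz": 4.9, "rx": 3.6, "ry": -22.3, "rz": 17.7, "grip": -1}, {"dx": 8.2, "dy": -19.6, "dz": 6.5, "rx": 6.4, "ry": -29.6, "rz": 23.4, "grip": -1}, {"dx": 10.3, "dy": -24.5, "dz": 8.1, "rx": 10, "ry": -36.8, "rz": 28.8, "grip": -1}, {"dx": 10.3, "dy": -24.5, "dz": 8.1, "rx": 10, "ry": -36.8, "rz": 28.8, "grip": -1}, {"dx": 10.3, "dy": -24.5, "dz": 8.1, "rx": 10, "ry": -36.8, "rz": 28.8, "grip": -1}]'

```text
time: 13.88
position: [0.4614, -0.3344, 0.1781]
orientation: [-179.7, 37.7, 150.2]
wrist_force: [0.3, 0.3, -1.2]
gripper_width: 1.002
finger_force: 0.0
```

```bash
python3 - <<'E'
from h import *
s=ctrl.read_state();print(s["position"],s["orientation"],s["joints"],s["time"],s["gripper_width"])
rows((np.array([ 0.5375,-0.378,0.070]),38,-30))
E
```

```text
[ 0.46137596 -0.33441398  0.17811317] [-179.73578959   37.69868952  150.2273265 ] [  2.93697867 -13.25520361  26.62394743 132.33905288  14.44400301
  22.30295284  79.56030574] 13.875 1.0015143938145294
d [-0.33  0.06 13.92] r [-0.1 -0.3  0.2]
```

Emit:
apply_moves --targets '[{"dx": -0.3, "dy": 0, "dz": 4, "rx": 0, "ry": -0.3, "rz": 0.2, "grip": -1}, {"dx": -0.3, "dy": 0, "dz": 8, "rx": 0, "ry": -0.3, "rz": 0.2, "grip": -1}, {"dx": -0.3, "dy": 0, "dz": 11, "rx": 0, "ry": -0.3, "rz": 0.2, "grip": -1}, {"dx": -0.3, "dy": 0, "dz": 13, "rx": 0, "ry": -0.3, "rz": 0.2, "grip": -1}, {"dx": -0.3, "dy": 0, "dz": 13.9, "rx": 0, "ry": -0.3, "rz": 0.2, "grip": -1}, {"dx": -0.3, "dy": 0, "dz": 13.9, "rx": 0, "ry": -0.3, "rz": 0.2, "grip": -1}, {"dx": -0.3, "dy": 0, "dz": 13.9, "rx": 0, "ry": -0.3, "rz": 0.2, "grip": -1}]'

```text
time: 14.75
position: [0.5377, -0.3785, 0.0708]
orientation: [-179.9, 38.1, 150.0]
wrist_force: [-0.4, -0.6, 1.3]
gripper_width: 1.004
finger_force: 0.0
```

```bash
python3 - <<'E'
from h import *
s=ctrl.read_state();print(s["position"],s["orientation"],s["joints"],s["time"],s["gripper_width"])
rows((np.array([ 0.5375,-0.378,0.070]),38,-30))
E
```

```text
[ 0.53769266 -0.37850987  0.07078309] [-179.90039693   38.08283547  150.01035367] [ 12.07838592  11.00750476  21.29414014 127.22340534 -48.71032026
   6.52018416 138.44961367] 14.75 1.0035658099782798
d [0.08 0.03 0.04] r [-0.1  0.1  0. ]
```

Emit:
apply_moves --targets '[{"dx": 0, "dy": 0, "dz": 0, "rx": 0, "ry": 0, "rz": 0, "grip": 1}, {"dx": 0, "dy": 0, "dz": 0, "rx": 0, "ry": 0, "rz": 0, "grip": 1}, {"dx": 0, "dy": 0, "dz": 0, "rx": 0, "ry": 0, "rz": 0, "grip": 1}, {"dx": 0, "dy": 0, "dz": 0, "rx": 0, "ry": 0, "rz": 0, "grip": 1}, {"dx": 0, "dy": 0, "dz": 0, "rx": 0, "ry": 0, "rz": 0, "grip": 1}, {"dx": 0, "dy": 0, "dz": 0, "rx": 0, "ry": 0, "rz": 0, "grip": 1}]'

```text
time: 15.5
position: [0.5372, -0.3786, 0.0707]
orientation: [-179.9, 38.1, 149.9]
wrist_force: [-4.6, 4.0, 7.5]
gripper_width: 0.345
finger_force: 61.1
```

Emit:
apply_moves --targets '[{"dx": 0, "dy": 0, "dz": -1, "rx": 0, "ry": 0, "rz": 0, "grip": 1}, {"dx": 0, "dy": 0, "dz": -3, "rx": 0, "ry": 0, "rz": 0, "grip": 1}, {"dx": 0, "dy": 0, "dz": -6, "rx": 0, "ry": 0, "rz": 0, "grip": 1}, {"dx": 0, "dy": 0, "dz": -9, "rx": 0, "ry": 0, "rz": 0, "grip": 1}, {"dx": 0, "dy": 0, "dz": -12, "rx": 0, "ry": 0, "rz": 0, "grip": 1}, {"dx": 0, "dy": 0, "dz": -14, "rx": 0, "ry": 0, "rz": 0, "grip": 1}, {"dx": 0, "dy": 0, "dz": -14, "rx": 0, "ry": 0, "rz": 0, "grip": 1}]'

```text
time: 16.38
position: [0.4617, -0.3354, 0.1825]
orientation: [180.0, 38.2, 149.8]
wrist_force: [0.5, 0.0, -4.6]
gripper_width: 0.343
finger_force: 60.3
```

```bash
python3 - <<'E'
from h import *
s=ctrl.read_state();print(s["position"],s["orientation"],s["joints"],s["time"],s["gripper_width"],s["wrist_force"])
p0,q=tool()
# plan to pre-press: vertical-ish transit
P=[((.46,-.33,.25),20,-30),((.52,-.15,.28),5,-15),((.50,.02,.28),5,0),((.45,.10,.26),20,8),((.43,.16,.21),38,14)]
rows(*P)
E
```

```text
[ 0.46170036 -0.33539424  0.18247635] [179.99489091  38.24232709 149.83988134] [ -5.32412243 -15.64977658  33.79775275 132.65131445  21.75223553
  23.2646249   73.14786632] 16.375 0.343392078271007 [ 0.54934501  0.0117719  -4.56790617]
d [-3.85  0.38 -5.56] r [-0.1 18.2 -0.1]
d [ -2.68  18.96 -10.3 ] r [ -5.7  33.  -14.3]
d [  5.39  32.65 -16.66] r [-11.3  32.5 -28.4]
d [ 13.18  37.06 -20.25] r [-18.6  17.6 -33.5]
d [ 20.    41.24 -19.26] r [-27.3   0.2 -34.7]
```

Emit:
apply_moves --targets '[{"dx": -2, "dy": 0.2, "dz": -3, "rx": 0, "ry": 9, "rz": 0, "grip": 1}, {"dx": -3.9, "dy": 0.4, "dz": -5.6, "rx": 0, "ry": 18, "rz": 0, "grip": 1}, {"dx": -3.5, "dy": 5, "dz": -7, "rx": -2, "ry": 25, "rz": -4, "grip": 1}, {"dx": -3, "dy": 10, "dz": -8.5, "rx": -4, "ry": 30, "rz": -8, "grip": 1}, {"dx": -2.7, "dy": 15, "dz": -9.5, "rx": -5, "ry": 33, "rz": -12, "grip": 1}, {"dx": -1, "dy": 20, "dz": -11, "rx": -6.5, "ry": 33, "rz": -16, "grip": 1}, {"dx": 1, "dy": 24, "dz": -12.5, "rx": -8, "ry": 33, "rz": -20, "grip": 1}, {"dx": 3, "dy": 28.5, "dz": -14.5, "rx": -9.5, "ry": 33, "rz": -24, "grip": 1}, {"dx": 5.4, "dy": 32.6, "dz": -16.7, "rx": -11.3, "ry": 32.5, "rz": -28.4, "grip": 1}, {"dx": 5.4, "dy": 32.6, "dz": -16.7, "rx": -11.3, "ry": 32.5, "rz": -28.4, "grip": 1}, {"dx": 5.4, "dy": 32.6, "dz": -16.7, "rx": -11.3, "ry": 32.5, "rz": -28.4, "grip": 1}]'

```text
time: 17.75
position: [0.5002, 0.0197, 0.2767]
orientation: [179.9, 4.7, -180.0]
wrist_force: [0.1, -0.5, -4.9]
gripper_width: 0.34
finger_force: 60.7
```

```bash
python3 - <<'E'
from h import *
s=ctrl.read_state();print(s["position"],s["orientation"],s["joints"],s["time"],s["gripper_width"])
c=np.array([.568,.2217,0]);a=np.radians(14)
f=c+.0037*np.array([np.cos(a),np.sin(a),0])+[0,0,.0807];z=ori(38,14).as_matrix()[:,2];b=f-.14*z;print(f,b)
rows(((.45,.10,.26),20,8),((.45,.18,.22),32,13),(b,38,14))
E
```

```text
[0.5001512  0.01971113 0.2766831 ] [ 179.93882687    4.65185361 -179.96583783] [-33.50630529  -4.63713378  24.46623438 104.91161716   2.68004846
  74.7187995   80.40017761] 17.75 0.3404868669011084
[0.57159009 0.22259511 0.0807    ] [0.48795778 0.20174323 0.19102151]
d [5.13 8.03 1.27] r [ -1.6 -15.3  -7.8]
d [ 5.45 16.03  5.26] r [ -4.1 -27.2 -12.4]
d [ 1.9  18.19  8.46] r [ -5.1 -33.2 -13.2]
```

Emit:
apply_moves --targets '[{"dx": 2.5, "dy": 4, "dz": 0.6, "rx": -0.8, "ry": -8, "rz": -4, "grip": 1}, {"dx": 5, "dy": 8, "dz": 1.3, "rx": -1.6, "ry": -15.3, "rz": -7.8, "grip": 1}, {"dx": 5.3, "dy": 12, "dz": 3.3, "rx": -3, "ry": -22, "rz": -10, "grip": 1}, {"dx": 5.4, "dy": 16, "dz": 5.3, "rx": -4.1, "ry": -27.2, "rz": -12.4, "grip": 1}, {"dx": 3.5, "dy": 17.5, "dz": 7, "rx": -4.8, "ry": -31, "rz": -13, "grip": 1}, {"dx": 1.9, "dy": 18.2, "dz": 8.5, "rx": -5.1, "ry": -33.2, "rz": -13.2, "grip": 1}, {"dx": 1.9, "dy": 18.2, "dz": 8.5, "rx": -5.1, "ry": -33.2, "rz": -13.2, "grip": 1}, {"dx": 1.9, "dy": 18.2, "dz": 8.5, "rx": -5.1, "ry": -33.2, "rz": -13.2, "grip": 1}]'

```text
time: 18.75
position: [0.4884, 0.2008, 0.1919]
orientation: [180.0, 38.0, -166.2]
wrist_force: [0.2, -0.3, -4.9]
gripper_width: 0.345
finger_force: 61.1
```

```bash
python3 - <<'E'
from h import *
s=ctrl.read_state();print(s["position"],s["orientation"],s["joints"],s["time"],s["gripper_width"])
f=np.array([0.5716,0.2226,0.0807]);z=ori(38,14).as_matrix()[:,2]
rows((f-.14*z,38,14),(f+[0,0,.025],38,14),(f,38,14))
E
```

```text
[0.48836457 0.20077481 0.19189995] [ 179.99103893   38.04633821 -166.15894691] [-22.40778768 -16.07748303 -12.24426495 134.11919624  21.37842344
  27.35635224  52.52991552] 18.75 0.34496863752338586
d [0.07 0.1  0.06] r [-0.1  0.  -0.1]
d [-1.46  0.13 12.09] r [-0.1  0.  -0.1]
d [ 0.08  0.13 14.06] r [-0.1  0.  -0.1]
```

Emit:
apply_moves --targets '[{"dx": -0.4, "dy": 0.1, "dz": 3, "rx": 0, "ry": 0, "rz": 0, "grip": 1}, {"dx": -0.8, "dy": 0.1, "dz": 6, "rx": 0, "ry": 0, "rz": 0, "grip": 1}, {"dx": -1.2, "dy": 0.1, "dz": 9, "rx": 0, "ry": 0, "rz": 0, "grip": 1}, {"dx": -1.4, "dy": 0.1, "dz": 11, "rx": 0, "ry": 0, "rz": 0, "grip": 1}, {"dx": -1.5, "dy": 0.1, "dz": 12.1, "rx": 0, "ry": 0, "rz": 0, "grip": 1}, {"dx": -1.5, "dy": 0.1, "dz": 12.1, "rx": 0, "ry": 0, "rz": 0, "grip": 1}, {"dx": -1.5, "dy": 0.1, "dz": 12.1, "rx": 0, "ry": 0, "rz": 0, "grip": 1}, {"dx": -1.5, "dy": 0.1, "dz": 12.1, "rx": 0, "ry": 0, "rz": 0, "grip": 1}]'

```text
time: 19.75
position: [0.5721, 0.2238, 0.107]
orientation: [-180.0, 38.2, -166.0]
wrist_force: [-0.5, -1.0, -4.7]
gripper_width: 0.341
finger_force: 61.1
```

```bash
python3 - <<'E'
from h import *
np.set_printoptions(precision=4,suppress=True)
s=ctrl.read_state();print(s["position"],s["orientation"],s["joints"],s["time"],s["gripper_width"],s["wrist_force"])
p,d=ctrl.grab_frame("scene");np.save("scene5.npy",d);cv2.imwrite("pics/s5full.png",p[:,:,::-1]);cv2.imwrite("pics/s5.png",crop(p[:,:,::-1].copy(),310,215,440,335,5))
W=cloud("scene",d)[225:330,315:430].reshape(-1,3);im=p[225:330,315:430].reshape(-1,3).astype(int)
W0=cloud("scene",np.load("scene0.npy"))
m=(im.max(1)<90)&(im[:,2]<im[:,0]+25)&(W[:,2]>.08)&(W[:,2]<.105)
Q=W[m];print(len(Q),Q[:,2].mean(),cv2.minAreaRect((Q[:,:2]*1e3).astype(np.float32)))
A=np.c_[Q[:,:2],np.ones(len(Q))];print("plane",np.linalg.lstsq(A,Q[:,2],rcond=None)[0])
E
```

```text
[0.5721 0.2238 0.107 ] [-179.9902   38.2112 -166.0257] [-15.9122   3.2508 -16.3783 129.5358  49.3492  15.8201  27.748 ] 19.75 0.3413959811519443 [-0.4682 -1.0183 -4.6547]
2632 0.09358986757887328 ((576.7138671875, 224.02236938476562), (177.78172302246094, 119.6440200805664), 14.018308639526367)
plane [ 0.0075 -0.0014  0.0894]
```

View pics/s5.png

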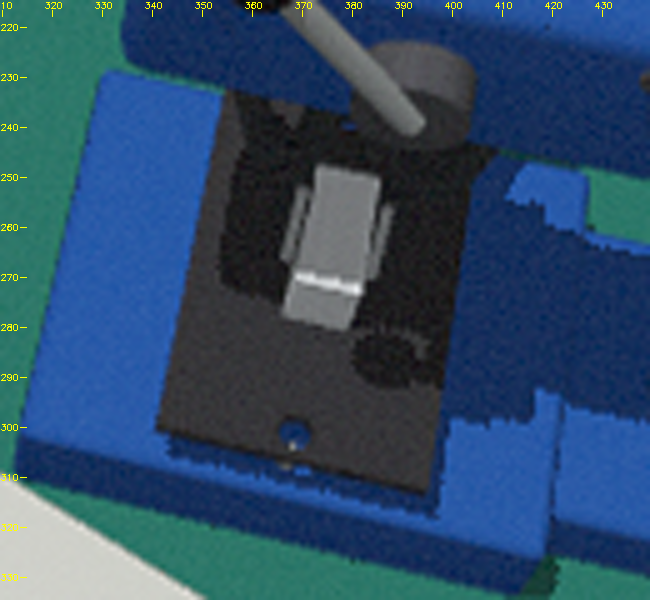

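```bash
python3 - <<'E'
from h import *
np.set_printoptions(precision=4,suppress=True)
# pin silhouettes in scene0: grey pixels against blue, centroid
im=cv2.imread("pics/scene0.png").astype(int)
for u,v in ((378,243),(367,305)):
    b=im[v-7:v+8,u-7:u+8];w=np.clip((b[:,:,2]-b[:,:,0]+60),0,None)*((b[:,:,2]-b[:,:,0])>-60)
    w=((b[:,:,2]-b[:,:,0])>-45)*1.;V,U=np.mgrid[v-7:v+8,u-7:u+8];print("pin px",(w*U).sum()/w.sum(),(w*V).sum()/w.sum(),w.sum(),px("scene",(w*U).sum()/w.sum(),(w*V).sum()/w.sum(),.066))
im=cv2.imread("pics/s5full.png").astype(int);b=im[294:309,360:377];print((b[:,:,0]-b[:,:,2])[:, :])
print("hole",px("scene",368.2,301.4,.0943),"edge corners",px("scene",341.5,299.8,.0943),px("scene",395.5,312.6,.0943))
c=np.array([.5697,.2227]);print("fixed-bed proj of pins", proj("scene",[.6485,.2423,.072]))
E
```

```text
pin px 381.19565217391306 239.82608695652175 46.0 [0.4775 0.2056 0.066 ]
pin px 367.05 305.5 20.0 [0.6479 0.2418 0.066 ]
[[ 2  3  3  4  5  3  3  3  4  0  2  3  2  8  2  3  4]
 [ 1  5  5 -2  3  1 -1  6  1  5  3  4  5  2  3  7  3]
 [ 2  4  1  4  2  2  2  2  4  2  4  2  3  2  6  1  4]
 [ 3  5  2  2  6  2  3 -1  0 -2  0  3  6  1  4  5  4]
 [ 2  1  1  2 -2  4 -3  0  0  5  1  2  4  5  4  0  1]
 [ 6  2  5  6  3  0 14 33 33 37 23  4  2  3  2  1  3]
 [ 2  2  3  0  0  2 58 75 72 75 58 15  0  0  4  2  2]
 [ 3  3  3  0 -2 13 80 70 77 87 79 55  8  0  1  3  2]
 [ 5  0  4  3  4  1 61 71 77 67 67 75  4  2  2  1  6]
 [ 1  5  2  3  0  0 25 41 21 65 75 46  7  4  0  0  0]
 [-2  3  6  2  3  2  1  4 -1 55 63  1  4  2  3  3  4]
 [17  3  7  1  0  2  3  4  0  0  0  2  2  3  4  1  1]
 [69 34 33 16 20 -3 -3  0 -4  0  1  1  3  4  2  7  3]
 [81 78 80 68 63 19  6 -3 11 14  7 -2 -6  2  5 -1  2]
 [70 73 62 75 73 62 26  9 36 86 85 75 20 10  8 -3 -2]]
hole [0.6502 0.241  0.0943] edge corners [0.6746 0.1878 0.0943] [0.6459 0.3032 0.0943]
fixed-bed proj of pins [367.5626 304.8196]
```

Emit:
apply_moves --targets '[{"dx": 0.3, "dy": 0, "dz": 0.3, "rx": 0, "ry": 0, "rz": 0, "grip": 1}, {"dx": 0.55, "dy": 0, "dz": 0.6, "rx": 0, "ry": 0, "rz": 0, "grip": 1}, {"dx": 0.8, "dy": 0, "dz": 0.9, "rx": 0, "ry": 0, "rz": 0, "grip": 1}, {"dx": 1.0, "dy": 0, "dz": 1.15, "rx": 0, "ry": 0, "rz": 0, "grip": 1}, {"dx": 1.1, "dy": 0, "dz": 1.3, "rx": 0, "ry": 0, "rz": 0, "grip": 1}, {"dx": 1.1, "dy": 0, "dz": 1.3, "rx": 0, "ry": 0, "rz": 0, "grip": 1}, {"dx": 1.1, "dy": 0, "dz": 1.3, "rx": 0, "ry": 0, "rz": 0, "grip": 1}]'

```text
time: 20.68
position: [0.5714, 0.2237, 0.0892]
orientation: [-180.0, 38.1, -166.0]
wrist_force: [-0.0, 0.2, -4.1]
gripper_width: 0.345
finger_force: 61.2
```

```bash
python3 - <<'E'
from h import *
np.set_printoptions(precision=4,suppress=True)
s=ctrl.read_state();print(s["position"],s["orientation"],s["joints"],s["time"],s["wrist_force"],s["moment"])
p,d=ctrl.grab_frame("scene");cv2.imwrite("pics/s6.png",crop(p[:,:,::-1].copy(),330,270,430,330,8))
W=cloud("scene",d)[225:330,315:430].reshape(-1,3);im=p[225:330,315:430].reshape(-1,3).astype(int)
m=(im.max(1)<90)&(im[:,2]<im[:,0]+25)&(W[:,2]>.064)&(W[:,2]<.095)
Q=W[m];print(len(Q),Q[:,2].mean(),cv2.minAreaRect((Q[:,:2]*1e3).astype(np.float32)))
E
```

```text
[0.5714 0.2237 0.0892] [-179.9977   38.1489 -166.0228] [-17.2403   5.0682 -15.1972 130.3583  57.8378  14.5877  19.1625] 20.675 [-0.0074  0.1619 -4.0753] [-0.2546  1.216   0.0069]
2641 0.0757399958492127 ((570.2526245117188, 222.1927490234375), (190.34793090820312, 119.28143310546875), 13.97551441192627)
```

View pics/s6.png

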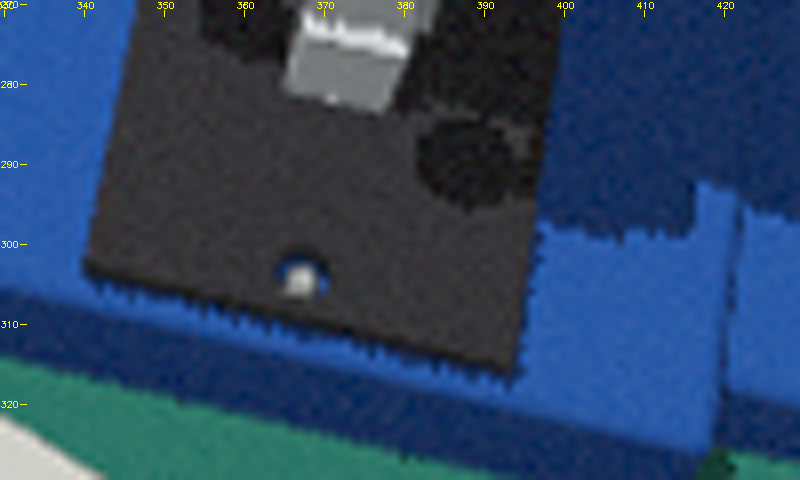

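Emit:
apply_moves --targets '[{"dx": 0.12, "dy": 0, "dz": 0.16, "rx": 0, "ry": 0, "rz": 0, "grip": 1}, {"dx": 0.24, "dy": 0, "dz": 0.32, "rx": 0, "ry": 0, "rz": 0, "grip": 1}, {"dx": 0.36, "dy": 0, "dz": 0.47, "rx": 0, "ry": 0, "rz": 0, "grip": 1}, {"dx": 0.46, "dy": 0, "dz": 0.6, "rx": 0, "ry": 0, "rz": 0, "grip": 1}, {"dx": 0.52, "dy": 0, "dz": 0.67, "rx": 0, "ry": 0, "rz": 0, "grip": 1}, {"dx": 0.52, "dy": 0, "dz": 0.67, "rx": 0, "ry": 0, "rz": 0, "grip": 1}, {"dx": 0.52, "dy": 0, "dz": 0.67, "rx": 0, "ry": 0, "rz": 0, "grip": 1}]'

```text
time: 21.6
position: [0.5715, 0.2237, 0.0808]
orientation: [-180.0, 38.2, -166.0]
wrist_force: [0.0, -1.0, -0.1]
gripper_width: 0.346
finger_force: 61.9
```

```bash
cat > chk.py <<'E'
from h import *
np.set_printoptions(precision=4,suppress=True)
s=ctrl.read_state();print(s["position"],s["orientation"],s["joints"],s["time"],s["wrist_force"],s["moment"],s["gripper_width"])
p,d=ctrl.grab_frame("scene");cv2.imwrite("pics/last.png",p[:,:,::-1])
W=cloud("scene",d)[225:330,315:430].reshape(-1,3);im=p[225:330,315:430].reshape(-1,3).astype(int)
m=(im.max(1)<90)&(im[:,2]<im[:,0]+25)&(W[:,2]>.063)&(W[:,2]<.09)
Q=W[m];print(len(Q),Q[:,2].mean(),cv2.minAreaRect((Q[:,:2]*1e3).astype(np.float32)))
A=np.c_[Q[:,:2]-Q[:,:2].mean(0),np.ones(len(Q))];print("plane",np.linalg.lstsq(A,Q[:,2],rcond=None)[0])
E
python3 chk.py
```

```text
[0.5715 0.2237 0.0808] [-179.9947   38.1639 -166.0223] [-18.0623   5.9782 -14.4185 130.7056  62.4837  14.079   14.4677] 21.6 [ 0.0065 -0.9918 -0.0705] [-0.3151  1.2781 -0.0633] 0.34550603597499935
2553 0.06734556179048466 ((568.925537109375, 221.897216796875), (191.96392822265625, 119.36066436767578), 13.861981391906738)
plane [ 0.0025 -0.0024  0.0673]
```

Emit:
apply_moves --targets '[{"dx": 0.06, "dy": 0, "dz": 0.08, "rx": 0, "ry": 0, "rz": 0, "grip": 1}, {"dx": 0.06, "dy": 0, "dz": 0.08, "rx": 0, "ry": 0, "rz": 0, "grip": 1}, {"dx": 0.06, "dy": 0, "dz": 0.08, "rx": 0, "ry": 0, "rz": 0, "grip": 1}]'

```text
time: 22.02
position: [0.5721, 0.2239, 0.0806]
orientation: [180.0, 38.2, -166.0]
wrist_force: [-5.1, -2.2, 6.8]
gripper_width: 0.34
finger_force: 63.0
```

Emit:
apply_moves --targets '[{"dx": -0.06, "dy": 0, "dz": -0.08, "rx": 0, "ry": 0, "rz": 0, "grip": -1}, {"dx": -0.06, "dy": 0, "dz": -0.08, "rx": 0, "ry": 0, "rz": 0, "grip": -1}, {"dx": -0.06, "dy": 0, "dz": -0.08, "rx": 0, "ry": 0, "rz": 0, "grip": -1}, {"dx": -0.06, "dy": 0, "dz": -0.08, "rx": 0, "ry": 0, "rz": 0, "grip": -1}, {"dx": -0.06, "dy": 0, "dz": -0.08, "rx": 0, "ry": 0, "rz": 0, "grip": -1}, {"dx": -0.06, "dy": 0, "dz": -0.08, "rx": 0, "ry": 0, "rz": 0, "grip": -1}]'

```text
time: 22.78
position: [0.5714, 0.2236, 0.0805]
orientation: [-180.0, 38.1, -166.0]
wrist_force: [0.1, -1.0, 0.1]
gripper_width: 0.996
finger_force: 0.0
```

```bash
python3 chk.py
```

```text
[0.5714 0.2236 0.0805] [-179.9922   38.1371 -166.0178] [-18.0627   5.9992 -14.4185 130.7151  62.4925  14.0748  14.4594] 22.775 [ 0.0988 -1.0289  0.1006] [-0.1353  0.5914 -0.0044] 0.9957266429456837
2713 0.06719638716022179 ((569.137451171875, 222.08489990234375), (192.952880859375, 119.25170135498047), 13.784096717834473)
plane [-0.0004 -0.0012  0.0672]
```

Released, and the plate lies flat with its top at 67 mm (68 mm nominal). I'll back out along the tool axis.

Emit:
apply_moves --targets '[{"dx": 0, "dy": 0, "dz": -2, "rx": 0, "ry": 0, "rz": 0, "grip": -1}, {"dx": 0, "dy": 0, "dz": -5, "rx": 0, "ry": 0, "rz": 0, "grip": -1}, {"dx": 0, "dy": 0, "dz": -9, "rx": 0, "ry": 0, "rz": 0, "grip": -1}, {"dx": 0, "dy": 0, "dz": -13, "rx": 0, "ry": 0, "rz": 0, "grip": -1}, {"dx": 0, "dy": -4, "dz": -15, "rx": 0, "ry": 5, "rz": 0, "grip": -1}, {"dx": 0, "dy": -9, "dz": -17, "rx": 0, "ry": 12, "rz": 0, "grip": -1}, {"dx": 0, "dy": -14, "dz": -18, "rx": 0, "ry": 18, "rz": 0, "grip": -1}, {"dx": 0, "dy": -14, "dz": -18, "rx": 0, "ry": 18, "rz": 0, "grip": -1}, {"dx": 0, "dy": -14, "dz": -18, "rx": 0, "ry": 18, "rz": 0, "grip": -1}]'

```text
time: 23.95
position: [0.4971, 0.0614, 0.2217]
orientation: [-180.0, 20.1, -166.0]
wrist_force: [-0.0, 0.7, -0.1]
gripper_width: 1.001
finger_force: 0.0
```

```bash
python3 chk.py
```

```text
[0.4971 0.0614 0.2217] [-179.9981   20.1356 -166.0211] [-22.5878 -13.1017   9.5513 121.2631   2.2802  51.541   89.9791] 23.95 [-0.0213  0.6569 -0.1328] [-0.0554  0.4419  0.038 ] 1.0010781608082717
3193 0.06718267095111964 ((568.7277221679688, 221.946044921875), (193.1843719482422, 119.16934967041016), 13.899087905883789)
plane [ 0.0005 -0.      0.0672]
```

View pics/last.png

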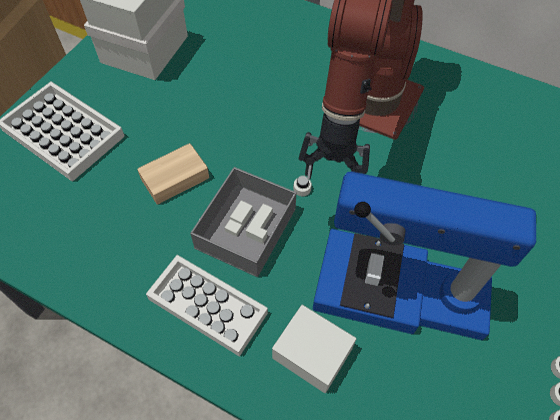

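The picture shows the plate flat on the bed, with pins showing through both holes at (378,243) and (367,306). Both offcuts are in the bin at (240,217) and (262,222), and the holder, tray and carton look unmoved. I'll hand the job in.

```bash
python3 -c "
from station import ctrl
print(ctrl.close_job())"
```

```text
the job is handed in; nothing more can be done
None
```

The job is handed in at about 24 s on the robot's clock: both offcuts are in the scrap bin, and the plate lies flat over both locating pins and has been let go. The last picture shows the holder, tray and carton where they were.

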